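# Hold a rinsed instrument cup in tongs before the drying nozzle

## Task

Pick up the sprung steel tongs, take the small straight-sided open cup from the drying rack with their jaws (never touching the cup with the gripper itself), and hold it upright in front of the mouth of the air nozzle, about 5 cm straight out from the mouth and level with it, so that it can be blown dry. Finish while holding it there in the tongs, clear of the rack, the nozzle and everything else; put nothing down. Leave the dish, the jar, the scissor clamp and the tape roll where they are.

Things in the scene. Friction and masses are not known exactly. Their poses are not given: they have to be found in the camera images.
- tongs: Loose stainless tongs lying on edge on the bench, 236 mm long, 20 mm high, 100 g. x points along them to the jaws, z up; origin on the centre line at underside level, under the middle of the grip section and near the balance point. Hinge bow at x = -117 to -96 mm, from it two mirror-image sprung arms (+y, -y) that move together.
- tongs_grip (a point): Where to squeeze, across y: 10 mm above the tongs' origin. A black pad 70 mm long (x -35 to +35 mm), 20 mm high covers the outside of each arm. Over the pads about 59 mm at rest, about 41 mm with the jaws shut on the cup. Springs push each pad out with about 5 N at rest, 13 N shut on the cup: grip with about 30 N to hold the cup.
- tongs_jaw (a point): Midway between the jaws, 90 mm ahead of the origin along x, 10 mm above the underside; axes of the tongs. Each jaw is a 38 mm long, 20 mm high shallow V plate that centres a round item here. Jaw gap at rest about 70 mm (90 mm over the outsides); each mm off the pad width takes 1.9 mm off the gap. Carried with the pads squeezed to 52 mm the jaws stay open about 54 mm.
- tongs_left (a joint): How far each arm is closed, rad: 0 fully open at rest, about 0.087 with the jaws on the cup, 0.13 fully shut.
- cup: The item to take: open straight-sided stainless cup, 36 mm diameter, 45 mm tall, 40 g, standing on the rack. Origin: centre of its underside; z up its axis.
- cup_center (a point): Centre of the cup, 22.5 mm above its underside.
- rack: Fixed perforated flat metal drying rack, 130 mm (x) by 360 mm (y), top face 15 mm above the bench, no rim. Origin: centre of its underside. Cup, dish and jar stand on it in a row along its y, about 115 mm apart, in any order.
- nozzle: Fixed air-nozzle stand: foot 70 by 80 by 12 mm, 16 mm thick post in its middle, horizontal blow gun on top (28 mm thick barrel, axis 110 mm above the bench, top of the gun 126 mm) with its spout pointing to the stand's -x. Origin: centre of the foot's underside.
- nozzle_mouth (a point): Mouth of the air nozzle, 60 mm out from the post along the stand's -x, 110 mm above the bench. Axes are the stand's: air blows along -x; z up.
- dish: Bystander on the rack: shallow flared steel dish, 68 mm diameter at the rim, 24 mm tall. Origin: centre of its underside.
- jar: Bystander on the rack: squat closed steel jar with knobbed lid, 52 mm diameter, 57 mm tall. Origin: centre of its underside.
- clamp: Bystander lying on the bench: steel scissor clamp with two ring handles, about 145 by 65 mm, 12 mm high. Origin near its middle, on the bench.
- tape: Bystander on the bench: roll of tape lying flat, 90 mm diameter, 24 mm high. Origin: centre of its underside.

How it is judged:
By the outcome, as a careful person would: the job done as asked, in the order asked, and still so for the second after the job is handed in, while the arm keeps its last pose, push and grip.
It also fails if it takes over 45 s, if anything falls off the work surface, if the arm or the gripper's body presses on something with over 40 N, if the wrist force passes 120 N, or if a joint passes its speed limit or range.

## Robot

A 7-joint arm with a two-finger parallel gripper is mounted at the origin on the work surface. World frame = base frame: x ahead of the robot, y to its left, z up, the work surface at z = 0. Lengths are in m, angles in rad, forces in N, time in s.
With the tool pointing down it reaches from about 0.4 to 0.75 m from the base axis. Payload 19.5 kg.
Tool frame: the origin (TCP) lies midway between the tips of the shut fingers; the grasp point (between the pads) lies 19 mm behind it; z points along the fingers, y is the line along which they close (so a half turn about z gives the same grasp; the last joint's range is limited). The gripper opens to 85 mm and grips with 20 to 120 N. Pads are 22 mm wide; open, the fingers measure 114 mm over their backs; the gripper's body (76 mm by 85 mm) begins 54 mm behind the grasp point. The pads swing forward as they close: fully open they stand 13 mm farther back than shut.
Start: joints at [-0.042, 0.707, -0.028, 1.485, 0.022, 0.951, -0.075], TCP at [0.575, 0, 0.231] pointing down, gripper open.
Joint ranges: [-2.71, 2.71], [-0.32, 2.16], [-1.57, 1.52], [0, 2.45], [-1.46, 4.6], [0, 2.02], [-2.83, 2.83]. Speed limits (rad/s): [1.89, 1.89, 2.57, 2.57, 3.01, 3.01, 3.01].

## Interface

Orientations are given as a 3x3 rotation matrix whose columns are the frame's x, y, z axes.
In Python, from plant import robot gives the robot as it stands. Calls block until the motion is done:
- robot.reach(position, orientation): joint-space move of the TCP to a pose.
- robot.movel(position, frame=None, max_speed=0.15, guard=None): straight line of the TCP; frame=None keeps the orientation; max_speed is the mean speed in m/s. With guard (N) it stops when the force on the tool has changed by that much, and returns True; else False.
- robot.set_joints(angles): joint-space move.
- robot.open_gripper() and robot.close_gripper(grip_force=None): open the fingers fully, or close them until they stop; grip_force is the grip in N (None keeps the last).
- robot.hold(seconds).
- robot.solve_ik(position, orientation): joint angles nearest the present ones, or None.
- robot.get_state(): the state.
- robot.snapshot(name): name is "scene" or "side" or "wrist"; returns a dict with "img" (480x640x3 uint8, red, green, blue), "mtx" (3x3 intrinsics, pixels), "cam_to_world" (4x4, takes a point from camera to world coordinates). Camera axes: x right, y up, looking along -z (the intrinsics and any distortion apply to the point x, -y, -z); pixel columns grow to the right and rows downward; lengths in m; the calibration is good to about 2 mm. A picture is of the moment at which its call begins. There is no depth.
A pose or a line that the arm cannot do raises robot.PlanningError and nothing moves.
- robot.close_job(): hands the job in; it is judged then, once.
The state is a dict: "clock": time; "q": joint angles; "joint_velocities": joint speeds; "joint_efforts": joint torques, N m; "eef_pos": TCP position; "tool_rot": TCP orientation; "wrist_force": force on the tool from outside, world axes, zero at the start; "moment": the same for the moment, N m; "opening": opening from 0.0 (shut) to 1.0 (fully open); "finger_force": force on a finger pad.
Only numpy, scipy, OpenCV 4.12 (cv2) and the standard library are available. Lean on these libraries where they do the work, as an engineer would, in place of code of your own. Each camera call takes 0.05 s, during which the arm holds its last target. There are 200 camera calls.

## Working session

There is one attempt and no reset: what is moved stays moved. The work goes in short steps, each a Python script; the robot and the scene stay as the last script left them, time stands still between calls to the robot, and variables do not carry over. Pictures are saved under pics/ and viewed, at most 10 in all, crops included, and the job is handed in when it is done.

```bash
ls; mkdir -p pics; python3 - <<'E'
from plant import robot
import cv2,numpy as np
for n in ("scene","side"):
    s=robot.snapshot(n); cv2.imwrite(f"pics/{n}0.png",s["img"][:,:,::-1]); np.savez(f"pics/{n}0.npz",**{k:s[k] for k in("mtx","cam_to_world")}); print(s.keys(),s["mtx"],s["cam_to_world"])
print(robot.get_state())
E
```

```text
pics
dict_keys(['img', 'mtx', 'cam_to_world']) [[544.4601032    0.         322.97976969]
 [  0.         544.4601032  238.11809956]
 [  0.           0.           1.        ]] [[-0.14043981 -0.85398408  0.50098688  1.20008036]
 [ 0.99008393 -0.11947895  0.07388233  0.12443957]
 [-0.00323695  0.50639508  0.86229551  1.23033655]
 [ 0.          0.          0.          1.        ]]
dict_keys(['img', 'mtx', 'cam_to_world']) [[616.19975961   0.         327.31323191]
 [  0.         616.19975961 232.73099403]
 [  0.           0.           1.        ]] [[-0.73556279  0.44682881 -0.50920664 -0.05655159]
 [-0.677448   -0.48892547  0.54955991  0.71887174]
 [-0.0034049   0.74919684  0.66233866  0.87390779]
 [ 0.          0.          0.          1.        ]]
{'clock': 0.1, 'q': array([-0.04168487,  0.70701389, -0.0275785 ,  1.48490398,  0.02198003,
        0.95091514, -0.07549023]), 'joint_velocities': array([ 2.55701386e-04, -2.86316561e-03, -1.63776799e-05, -2.63696392e-03,
       -5.17112248e-04,  1.14963791e-03, -4.77967237e-04]), 'joint_efforts': array([-1.01652397e-04, -8.84291911e+01,  1.23564016e+00, -2.36457235e+01,
        1.69519259e-02,  4.99342714e-03, -1.35922505e-06]), 'eef_pos': array([ 5.74781960e-01, -2.13505840e-05,  2.30901358e-01]), 'tool_rot': array([[ 4.78307564e-05,  9.99999559e-01, -9.37717144e-04],
       [ 9.99999998e-01, -4.78646696e-05, -3.61433749e-05],
       [-3.61882425e-05, -9.37715414e-04, -9.99999560e-01]]), 'wrist_force': array([ 1.04666298,  0.30484748, -0.49918165]), 'moment': array([ 0.00426454, -0.00444893, -0.06700815]), 'finger_force': 0.0, 'opening': 1.0016278030952004}
```

View pics/scene0.png

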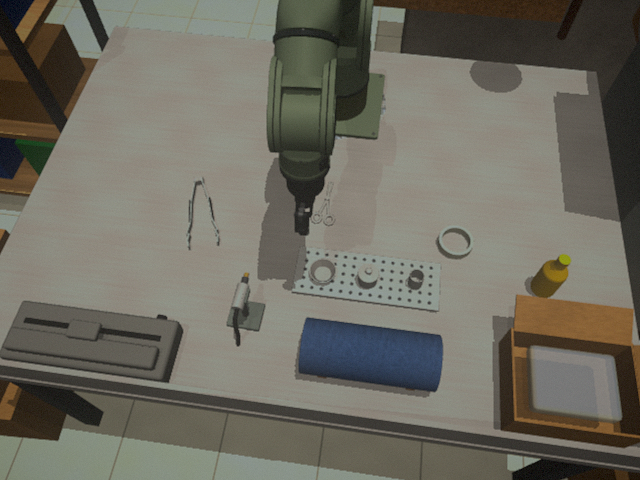

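View pics/side0.png

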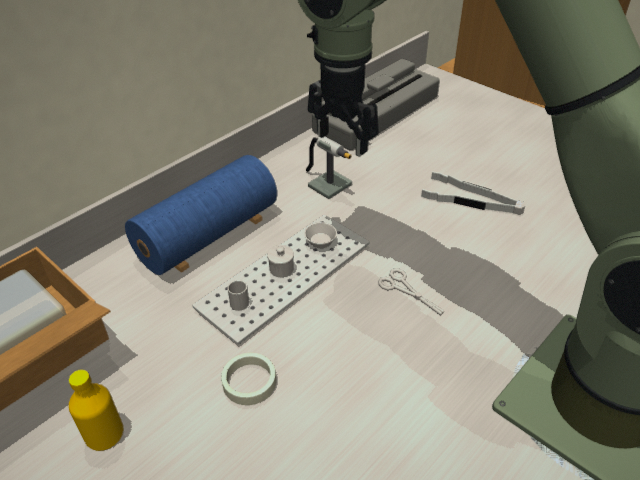

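The scene view shows the tongs with hinge at about (202,180) and jaws at (190,246)/(218,243). The cup is at (416,279), with the jar and dish to its left, and the nozzle mouth is at (247,275) with its foot at (246,317). The side view agrees: cup (238,296), nozzle mouth (348,155). I'll enlarge both.

```bash
cat > h.py <<'E'
import cv2,numpy as np
def ray(npz,px):
    d=np.load(npz) if isinstance(npz,str) else npz
    K,T=d["mtx"],d["cam_to_world"]
    v=np.linalg.inv(K)@[px[0],px[1],1]; v=T[:3,:3]@(v*[1,-1,-1])
    return T[:3,3],v/np.linalg.norm(v)
def at_z(npz,px,z):
    o,v=ray(npz,px); return o+v*(z-o[2])/v[2]
def tri(rays):
    A=np.zeros((3,3));b=np.zeros(3)
    for o,v in rays:
        P=np.eye(3)-np.outer(v,v);A+=P;b+=P@o
    p=np.linalg.solve(A,b); return p,[np.linalg.norm((np.eye(3)-np.outer(v,v))@(p-o)) for o,v in rays]
E
python3 - <<'E'
import cv2,numpy as np
a=cv2.imread("pics/scene0.png");b=cv2.imread("pics/side0.png")
c=lambda i,x,y,w,h,k:cv2.resize(i[y:y+h,x:x+w],None,fx=k,fy=k,interpolation=cv2.INTER_CUBIC)
# top row: tongs (170,170) x5 ; nozzle (215,260) ; bottom: cup etc
r1=np.hstack([c(a,170,170,80,60*3//2,5)[:, :400],c(a,210,260,60,90,5)[:,:300]])
cv2.imwrite("pics/c1.png",r1)
r2=np.vstack([np.hstack([c(b,415,165,120,55,4),c(b,295,125,75,55,4)[:,:300]]),np.hstack([c(b,190,220,120,90,4)[:,:480],c(a,385,250,75,90,4)])])
cv2.imwrite("pics/c2.png",r2);print(r1.shape,r2.shape)
E
```

```text
(450, 700, 3) (580, 780, 3)
```

View pics/c1.png

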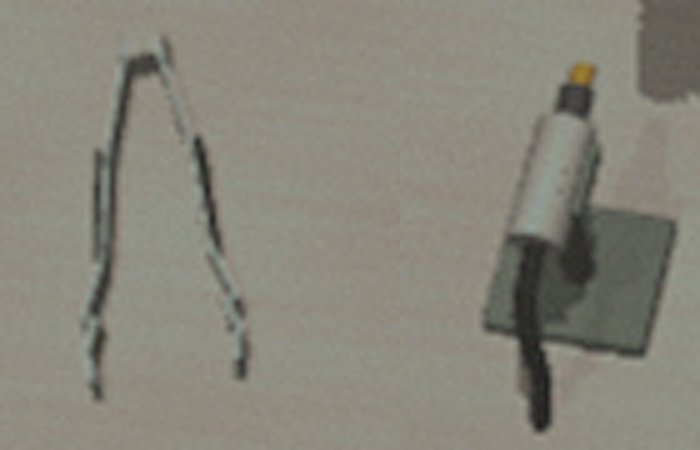

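View pics/c2.png

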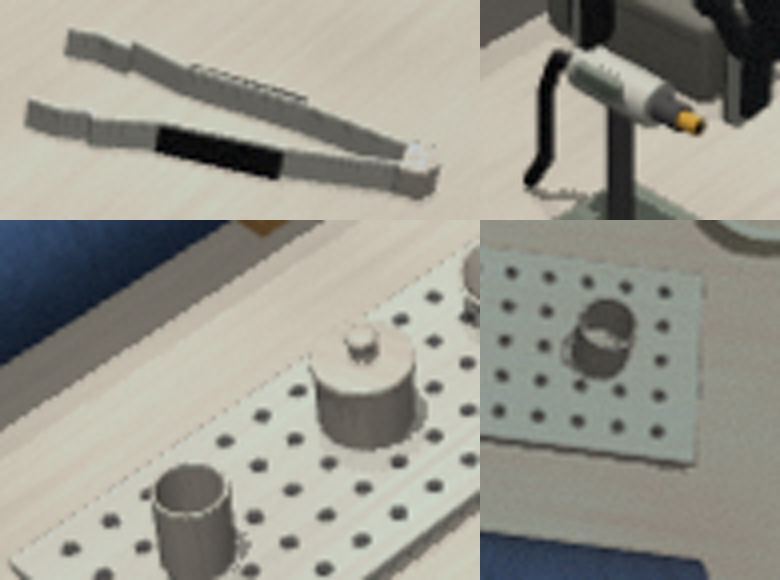

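Crops: tongs are open with pads at scene (190.4,211)/(211.4,209), and the jaw tips and hinge are clear in both views. The mouth is at scene (246.4,273.6) / side (350,156.3), and the cup rim centre is at scene (416.8,276.2) / side (238,288).

```bash
python3 - <<'E'
from h import *
np.set_printoptions(precision=4,suppress=True)
S,D="pics/scene0.npz","pics/side0.npz"
for n,a,b in [("mouth",(246.4,273.6),(350,156.3)),("rear",(237.3,306.5),(322.5,141.5)),("cuprim",(416.8,276.2),(238,288)),("hinge",(199,182),(519.5,206)),("tip-y",(189.4,247.5),(431.7,174)),("tip+y",(218,244),(421.7,192.5))]:
    print(n,*tri([ray(S,a),ray(D,b)]))
for n,p in [("hinge",(199,182)),("tipL",(189.4,247.5)),("tipR",(218,244)),("padL",(190.4,211)),("padR",(211.4,209))]: print(n,at_z(S,p,.012))
for n,p in [("tip-y",(431.7,174.5)),("tip+y",(421.7,193)),("pad+y",(415+219/4,165+153/4)),("hinge",(519.5,207))]: print(n,at_z(D,p,.011))
print("cuprim@.06",at_z(S,(416.8,276.2),.06),at_z(D,(238,288),.06))
E
```

```text
mouth [ 0.666  -0.1337  0.1085] [np.float64(0.0008229969898680332), np.float64(0.0008229969898680426)]
rear [ 0.7495 -0.136   0.1091] [np.float64(0.0003883441711634248), np.float64(0.0003883441711635055)]
cuprim [0.5906 0.2615 0.0547] [np.float64(0.0005619020635550605), np.float64(0.0005619020635551092)]
hinge [ 0.3551 -0.3498  0.0075] [np.float64(0.003854013589646874), np.float64(0.003854013589646811)]
tip-y [ 0.5666 -0.3171  0.0112] [np.float64(0.0006897280244139414), np.float64(0.0006897280244139514)]
tip+y [ 0.5444 -0.2476  0.0074] [np.float64(0.0005130877293998102), np.float64(0.0005130877293999368)]
hinge [ 0.3616 -0.3447  0.012 ]
tipL [ 0.5675 -0.3162  0.012 ]
tipR [ 0.5472 -0.2458  0.012 ]
padL [ 0.4581 -0.3431  0.012 ]
padR [ 0.444 -0.289  0.012]
tip-y [ 0.5655 -0.3166  0.011 ]
tip+y [ 0.5407 -0.2427  0.011 ]
pad+y [ 0.4394 -0.2847  0.011 ]
hinge [ 0.3509 -0.3476  0.011 ]
cuprim@.06 [0.5936 0.2614 0.06  ] [0.5862 0.2639 0.06  ]
```

```bash
cat >> h.py <<'E'
def R(psi,s=1):
    y=s*np.array([-np.sin(psi),np.cos(psi),0]); z=np.array([0,0,-1.]); return np.c_[np.cross(y,z),y,z]
E
python3 - <<'E'
from h import *
from plant import robot
np.set_printoptions(precision=3,suppress=True)
print("tape",at_z("pics/scene0.npz",(455.5,241.5),.012))
d=np.deg2rad
for s in(1,-1):
    for n,p,a in [("tongs",(.448,-.316,.15),17.5),("low",(.448,-.316,0),17.5),("cup0",(.50,.2615,.03),0),("cup12",(.502,.242,.03),12),("noz",(.526,-.132,.11),0)]:
        print(s,n,robot.solve_ik(np.array(p),R(d(a),s)))
robot.reach(np.array([.448,-.316,.15]),R(d(17.5),1))
st=robot.get_state();print(st["clock"],st["q"])
s=robot.snapshot("wrist"); cv2.imwrite("pics/w1.png",s["img"][:,:,::-1]); np.savez("pics/w1.npz",mtx=s["mtx"],cam_to_world=s["cam_to_world"])
E
```

```text
tape [0.455 0.361 0.012]
1 tongs [ 0.861  0.83  -0.596  1.675  0.598  0.826  1.875]
1 low [ 0.773  1.057 -0.422  1.75   0.806  0.517  1.697]
1 cup0 [-0.421  0.994 -0.231  1.691  0.408  0.504  0.661]
1 cup12 [-0.355  0.994 -0.296  1.716  0.523  0.511  0.795]
1 noz [ 0.409  0.858 -0.425  1.733  0.529  0.667  1.262]
-1 tongs [ 0.453  0.788  0.197  1.689 -0.221  0.686 -0.5  ]
-1 low [ 0.513  1.034  0.083  1.758 -0.206  0.357 -0.517]
-1 cup0 [-0.697  1.02   0.316  1.7   -0.568  0.515 -1.59 ]
-1 cup12 [-0.639  1.005  0.261  1.725 -0.495  0.477 -1.411]
-1 noz [ 0.034  0.857  0.296  1.746 -0.402  0.599 -1.002]
1.8667 [ 0.86   0.83  -0.596  1.675  0.598  0.826  1.874]
```

View pics/w1.png

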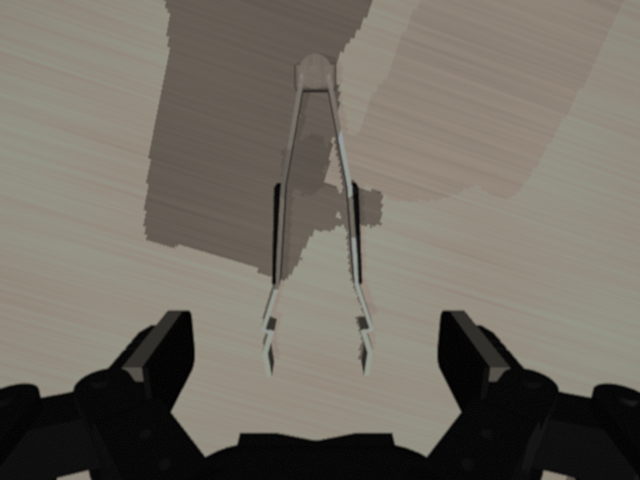

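The wrist view shows the tongs centred and well aligned: hinge at (316,72), pads with ends (277,185)-(277,282) and (356,182)-(358,282), jaw tips at (269,374)/(368,374).

```bash
python3 - <<'E'
from h import *
np.set_printoptions(precision=4,suppress=True)
W="pics/w1.npz"
P={n:at_z(W,p,.02)[:2] for n,p in dict(hinge=(315.5,72),pl0=(277,185),pl1=(275,282),pr0=(354.5,182),pr1=(360,282),tl=(269,374),tr=(368.5,374)).items()}
print(P)
t=(P["tl"]+P["tr"])/2; h=P["hinge"]; d=t-h
g=(P["pl0"]+P["pl1"]+P["pr0"]+P["pr1"])/4
print("psi",np.degrees(np.arctan2(d[1],d[0])),"pad mid",g,"len",np.linalg.norm(d),"tip width",np.linalg.norm(P["tl"]-P["tr"]), "tip from mid",np.linalg.norm(t-g))
E
```

```text
{'hinge': array([ 0.3505, -0.3468]), 'pl0': array([ 0.4242, -0.3501]), 'pl1': array([ 0.4905, -0.3326]), 'pr0': array([ 0.407, -0.302]), 'pr1': array([ 0.4725, -0.2753]), 'tl': array([ 0.5635, -0.3164]), 'tr': array([ 0.5409, -0.2447])}
psi 18.173314869102782 pad mid [ 0.4485 -0.315 ] len 0.21225697484735173 tip width 0.07523611692516582 tip from mid 0.10920017190545074
```

```bash
python3 - <<'E'
from h import *
from plant import robot
np.set_printoptions(precision=4,suppress=True)
F=R(np.deg2rad(18))
def st():
    s=robot.get_state();print(s["clock"],s["eef_pos"],s["opening"],s["finger_force"],s["wrist_force"])
robot.reach(np.array([.4485,-.315,.06]),F)
print(robot.movel(np.array([.4485,-.315,.0]),F,max_speed=.08,guard=12)); st()
for f in (8,):
    try: robot.close_gripper(grip_force=f)
    except Exception as e: print(f,repr(e))
    st()
robot.hold(.3); st()
E
```

```text
False
3.2667 [ 0.4487 -0.3151  0.0003] 0.996494225857195 0.0 [ 0.8031 -0.6237 -0.2833]
3.7833 [ 0.4493 -0.3153  0.0011] 0.5432555775660425 18.11536341905594 [-0.0831  1.0167 17.3882]
4.0833 [ 0.4493 -0.3152  0.001 ] 0.542788711803054 18.11589539051056 [-1.5787  1.1354 16.4831]
```

```bash
python3 - <<'E'
from h import *
from plant import robot
np.set_printoptions(precision=4,suppress=True)
def st():
    s=robot.get_state();print(s["clock"],s["eef_pos"],s["opening"],s["finger_force"],s["wrist_force"])
robot.movel(np.array([.4485,-.315,.006]),max_speed=.03); st()
robot.movel(np.array([.4485,-.315,.06]),max_speed=.1); st()
s=robot.snapshot("wrist"); cv2.imwrite("pics/w2.png",s["img"][:,:,::-1])
E
```

```text
4.4333 [ 0.4484 -0.3151  0.0061] 0.3841230065000375 23.895453899167478 [-0.8942  0.2111 -1.5694]
5.125 [ 0.4483 -0.315   0.0596] 0.3891155772954287 23.8935042405501 [ 0.7633  0.1726 -1.2482]
```

View pics/w2.png

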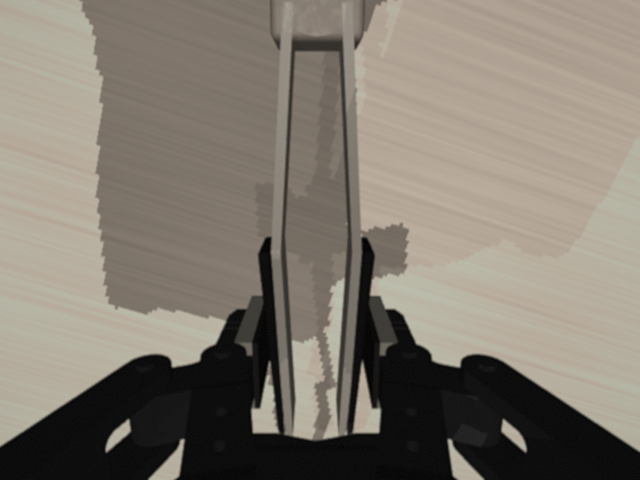

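The grip floor of about 24 N shuts the jaws fully at the pads. I'll set the tongs down and grip nearer the hinge, with contact about 35 mm from the pivot, so the same force leaves the jaws about 52 mm open.

```bash
python3 - <<'E'
from h import *
from plant import robot
np.set_printoptions(precision=4,suppress=True)
def st():
    s=robot.get_state();print(s["clock"],s["eef_pos"],s["opening"],s["finger_force"],s["wrist_force"])
print(robot.movel(np.array([.4485,-.315,.012]),max_speed=.12,guard=8))
print(robot.movel(np.array([.4485,-.315,.001]),max_speed=.03,guard=6)); st()
robot.open_gripper(); st()
robot.movel(np.array([.4485,-.315,.06]),max_speed=.12)
robot.reach(np.array([.415,-.326,.15]),R(np.deg2rad(18)))
robot.hold(.1)
s=robot.snapshot("wrist"); cv2.imwrite("pics/w3.png",s["img"][:,:,::-1]); np.savez("pics/w3.npz",mtx=s["mtx"],cam_to_world=s["cam_to_world"]); st()
E
```

```text
False
True
6.0917 [ 0.4488 -0.3152  0.0022] 0.39252170506290823 24.225556212477386 [ 0.8409 -0.3566 -0.2535]
6.65 [ 0.4485 -0.3151  0.0022] 0.9960993232613816 0.0 [ 0.9457 -0.3424 -0.0448]
7.9083 [ 0.4149 -0.3256  0.1489] 0.9986807242829616 0.0 [ 0.734   0.3393 -0.4861]
```

View pics/w3.png

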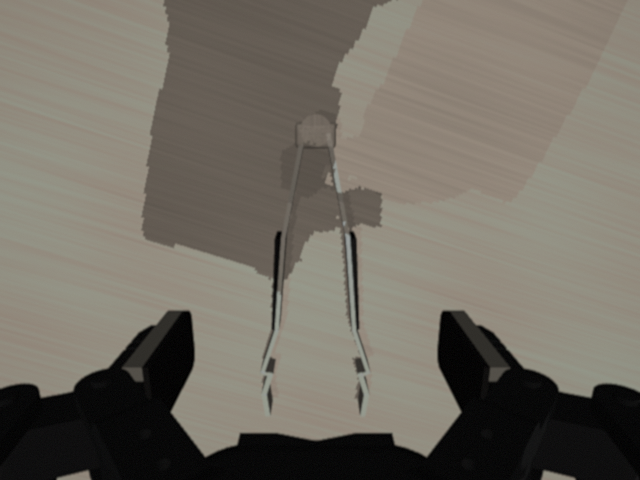

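The tongs lie flat and open again: bow (315,115)-(316,147), pads (277,232)-(276,328) and (352,232)-(356,328), tips (267,414)/(363,414).

```bash
cat > m.py <<'E'
from h import *
W="pics/w3.npz"
q=lambda *p:at_z(W,p,.02)[:2]
h=q(315.5,131); t=(q(267,414)+q(363,414))/2; g=(q(277,232)+q(276,328)+q(352,232)+q(356,328))/4
d=(t-h)/np.linalg.norm(t-h); psi=np.arctan2(d[1],d[0])
E
python3 - <<'E'
from m import *
from plant import robot
np.set_printoptions(precision=4,suppress=True)
print(np.degrees(psi),g,(q(316,147)-g)@d,(q(315,115)-g)@d,(t-g)@d,"hw@",[(( q(x,y)-g)@d) for x,y in((297,165),(340,190))])
def st():
    s=robot.get_state();print(s["clock"],s["eef_pos"],s["opening"],s["finger_force"],s["wrist_force"])
p=g-.076*d; F=R(psi)
robot.reach(np.r_[p,.05],F)
print(robot.movel(np.r_[p,.007],F,max_speed=.08,guard=12)); st()
robot.close_gripper(grip_force=20); st()
robot.hold(.2); st()
robot.movel(np.r_[p,.05],F,max_speed=.08); st()
s=robot.snapshot("wrist"); cv2.imwrite("pics/w4.png",s["img"][:,:,::-1]); np.savez("pics/w4.npz",mtx=s["mtx"],cam_to_world=s["cam_to_world"])
s2=robot.snapshot("side"); b=s2["img"][:,:,::-1]
cv2.imwrite("pics/v4.png",np.hstack([cv2.resize(s["img"][:,:,::-1],(480,360)),cv2.resize(b[130:250,400:560],None,fx=2,fy=3)[:360]]))
E
```

```text
17.934047710598325 [ 0.4475 -0.3154] -0.09229696052338342 -0.11188552964073009 0.10993552316029725 hw@ [np.float64(-0.0808914660285332), np.float64(-0.0646688567311271)]
False
9.1083 [ 0.3755 -0.3389  0.0074] 1.0021921839121821 0.0 [-0.8242  0.3644  0.9418]
9.65 [ 0.3753 -0.3388  0.0073] 0.3614997876216669 18.862177992705256 [-0.86    0.796   7.0233]
9.85 [ 0.3753 -0.3388  0.0073] 0.35913380175461546 18.86496571591124 [-2.5108  0.9912  7.3779]
10.5417 [ 0.375  -0.3388  0.0497] 0.3514177756553734 20.08136596530676 [ 0.3527 -0.0269  0.0269]
```

View pics/v4.png

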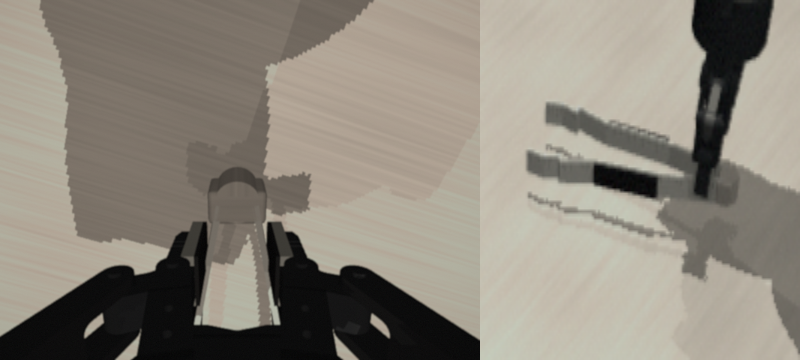

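The tongs are held near the hinge, lifted level, with the jaws still well open. Now I'll carry them high to above the cup.

```bash
python3 - <<'E'
from h import *
from plant import robot
np.set_printoptions(precision=4,suppress=True)
def st():
    s=robot.get_state();print(s["clock"],s["eef_pos"],s["q"],s["opening"],s["finger_force"],s["wrist_force"])
robot.movel(np.array([.375,-.3388,.2]),max_speed=.15)
robot.reach(np.array([.40,-.05,.2]),R(0)); st()
robot.reach(np.array([.424,.2625,.2]),R(0)); st()
robot.movel(np.array([.424,.2625,.105]),R(0),max_speed=.1); robot.hold(.2); st()
I=[]
for n in("scene","side"):
    s=robot.snapshot(n); I.append(s["img"][:,:,::-1]); cv2.imwrite(f"pics/{n}5.png",I[-1])
a,b=I
cv2.imwrite("pics/v5.png",np.hstack([cv2.resize(a[200:310,375:455],None,fx=5,fy=5,interpolation=cv2.INTER_CUBIC),cv2.resize(b[220:330,180:260],None,fx=5,fy=5,interpolation=cv2.INTER_CUBIC)]))
E
```

```text
12.9083 [ 0.4001 -0.0508  0.1998] [ 0.3669  0.5608 -0.5241  2.1016  0.4917  0.5995  1.0657] 0.3471451195377541 20.083169429562986 [ 0.012   0.1657 -0.3383]
14.1 [0.4247 0.2609 0.1999] [-0.3528  0.6684 -0.4695  1.7946  0.4122  0.7777  0.535 ] 0.3470441462219061 20.081919226795435 [-0.6269 -1.4087 -1.0197]
15.4 [0.4241 0.2625 0.1053] [-0.422   0.8147 -0.3576  1.8933  0.5305  0.5276  0.4288] 0.34805181463774293 20.08449944201857 [-0.1765  0.7046 -0.8098]
```

View pics/v5.png

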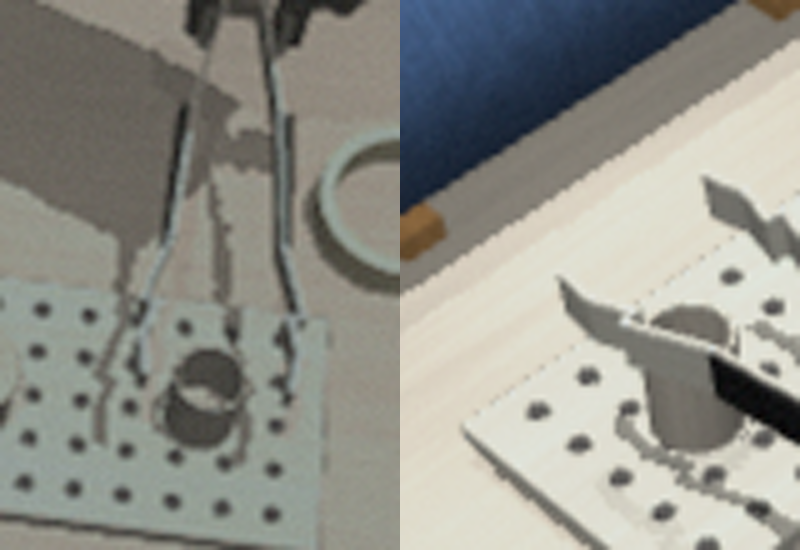

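Both views show the open jaws hovering about the cup. Scene: tips (403.4,273)/(433.4,278), cup rim (417,275.5). Side: tips (241.4,259.4)/(212.4,279), rim about (238.5,287).

```bash
python3 - <<'E'
from h import *
np.set_printoptions(precision=4,suppress=True)
S,D="pics/scene0.npz","pics/side0.npz"
r=[]
for a,b in [((433.4,278),(212.4,279)),((403.4,273.3),(241.4,259.4)),((417,275.7),(238.5,287.3))]:
    p,e=tri([ray(S,a),ray(D,b)]);r.append(p);print(p,e)
print((r[0]+r[1])/2,r[0]-r[1])
E
```

```text
[0.6102 0.297  0.0922] [np.float64(0.0011424285554160534), np.float64(0.0011424285554160485)]
[0.6089 0.2283 0.093 ] [np.float64(0.002544105216768131), np.float64(0.0025441052167679817)]
[0.5899 0.2612 0.0566] [np.float64(0.0010511422001408637), np.float64(0.001051142200140915)]
[0.6096 0.2627 0.0926] [ 0.0013  0.0687 -0.0008]
```

```bash
python3 - <<'E'
from h import *
np.set_printoptions(precision=4,suppress=True)
S,D="pics/scene0.npz","pics/side0.npz"
print(tri([ray(S,(433,242.4)),ray(D,(243,295.4))]))
# model check: project jaw tip (x=.109) & pad front (.035) mid-height for pitch angles, tongs origin at TCP+76mm
def proj(n,P):
    d=np.load(n);K,T=d["mtx"],d["cam_to_world"];c=T[:3,:3].T@(P-T[:3,3]);c=K@(c*[1,-1,-1]);return c[:2]/c[2]
for deg in(0,2,4,6):
    t=np.radians(deg); f=lambda x,y:np.array([.424+(x+.076)*np.cos(t),.2625+y,.108-(x+.076)*np.sin(t)])
    print(deg,*[proj(n,f(x,y)) for n in(S,D) for x,y in((.109,.034),(.109,-.034),(.035,.027))])
E
```

```text
(array([0.5266, 0.2927, 0.1093]), [np.float64(0.004523390215044874), np.float64(0.004523390215044975)])
0 [434.813  274.7274] [405.186  271.0597] [433.0137 246.6091] [212.5594 272.6865] [241.846  252.9857] [243.7523 291.4689]
2 [434.3285 275.9383] [404.8355 272.2821] [432.7356 247.3891] [213.0663 275.3129] [242.2256 255.5986] [243.9913 293.0528]
4 [433.8526 277.0504] [404.4948 273.4063] [432.4616 248.1151] [213.6507 277.9775] [242.6843 258.2466] [244.2819 294.6666]
6 [433.386  278.0635] [404.1644 274.4321] [432.192  248.7865] [214.3112 280.6778] [243.2205 260.9269] [244.6233 296.3086]
```

```bash
cat >> h.py <<'E'
def Rt(psi=0,pitch=np.radians(3.5)):
    c,s=np.cos(pitch),np.sin(pitch); Ry=np.array([[c,0,-s],[0,1,0],[s,0,c]])
    Z=np.array([[np.cos(psi),-np.sin(psi),0],[np.sin(psi),np.cos(psi),0],[0,0,1]])
    return Z@Ry@R(0)
E
python3 - <<'E'
from h import *
from plant import robot
np.set_printoptions(precision=4,suppress=True)
def st():
    s=robot.get_state();print(s["clock"],s["eef_pos"],s["opening"],s["finger_force"],s["wrist_force"])
robot.movel(np.array([.424,.262,.105]),Rt(),max_speed=.1)
g=robot.movel(np.array([.424,.262,.036]),Rt(),max_speed=.06,guard=5); st()
if g: raise SystemExit("touched")
robot.close_gripper(grip_force=90); st(); robot.hold(.2); st()
robot.movel(np.array([.424,.262,.056]),Rt(),max_speed=.05); robot.hold(.2); st()
for n in("scene","side"):
    cv2.imwrite(f"pics/{n}6.png",robot.snapshot(n)["img"][:,:,::-1])
E
```

```text
17.05 [0.4242 0.262  0.0363] 0.34599978620086724 19.941217876039445 [-0.459   0.062  -0.8092]
17.2667 [0.4241 0.262  0.0362] 0.2457256219644488 87.6939061190933 [ 0.201   0.0628 -1.2577]
17.4667 [0.424 0.262 0.036] 0.2446279288401768 87.70780948922038 [-0.2876  0.0332 -1.201 ]
18.2167 [0.4239 0.262  0.0558] 0.2423202417124611 87.70349096506834 [ 0.4304  0.0674 -1.1224]
```

```bash
python3 - <<'E'
from h import *
from plant import robot
np.set_printoptions(precision=4,suppress=True)
def st():
    s=robot.get_state();print(s["clock"],s["eef_pos"],s["opening"],s["finger_force"],s["wrist_force"])
robot.movel(np.array([.424,.262,.2]),Rt(),max_speed=.12)
robot.movel(np.array([.45,-.132,.2]),Rt(),max_speed=.18); robot.hold(.2); st()
a0=cv2.imread("pics/scene0.png").astype(int); a=robot.snapshot("scene")["img"][:,:,::-1]; cv2.imwrite("pics/scene7.png",a)
a=a.astype(int)
for n,(x,y) in dict(cup=(416,279),jar=(367,277),dish=(322,271)).items():
    w=8; print(n,np.abs(a-a0)[y-w:y+w,x-w:x+w].mean(), a[y-w:y+w,x-w:x+w].mean(),a0[y-w:y+w,x-w:x+w].mean())
E
```

```text
22.2083 [ 0.45   -0.1317  0.2   ] 0.243410587238425 87.71873348392546 [ 0.3397  0.3347 -1.434 ]
cup 50.694010416666664 136.25520833333334 86.40755208333333
jar 2.41015625 124.09635416666667 122.66536458333333
dish 3.6497395833333335 130.984375 127.63411458333333
```

The cup has left the rack, and the jar and dish are unchanged. Lowering to the nozzle.

```bash
python3 - <<'E'
from h import *
from plant import robot
np.set_printoptions(precision=4,suppress=True)
print(robot.movel(np.array([.45,-.132,.1085]),Rt(),max_speed=.08,guard=8)); robot.hold(.3)
s=robot.get_state();print(s["clock"],s["eef_pos"],s["opening"],s["finger_force"],s["wrist_force"])
a,b=[robot.snapshot(n)["img"][:,:,::-1] for n in("scene","side")]
cv2.imwrite("pics/v8.png",np.hstack([cv2.resize(a[220:310,210:290],None,fx=5,fy=5,interpolation=cv2.INTER_CUBIC),cv2.resize(b[130:220,320:400],None,fx=5,fy=5,interpolation=cv2.INTER_CUBIC)]))
E
```

```text
False
23.85 [ 0.45   -0.1321  0.1086] 0.2487495695912845 87.70638071000576 [-0.3069 -0.307  -0.9824]
```

View pics/v8.png

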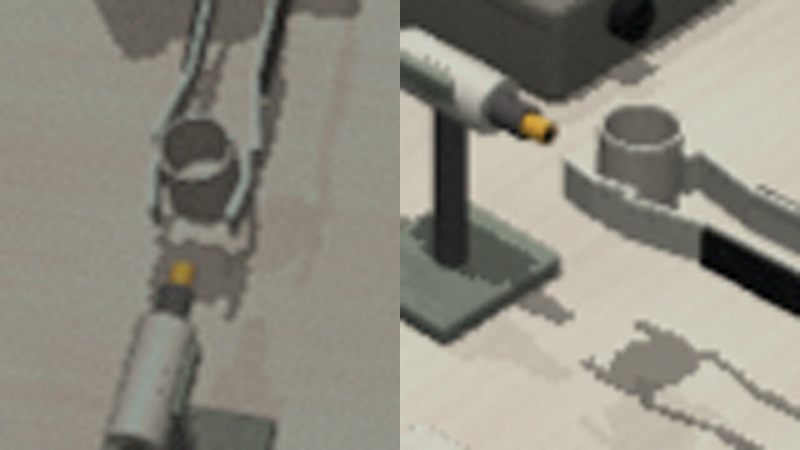

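The cup is held upright in the jaws, clear of the spout. Rim centre is at scene (250.4,250) / side (368.4,156.2); the mouth is at (246.5,272.8) / (350.3,156.5).

```bash
python3 - <<'E'
from h import *
np.set_printoptions(precision=4,suppress=True)
S,D="pics/scene0.npz","pics/side0.npz"
r=tri([ray(S,(250.4,250)),ray(D,(368.4,156.2))]);m=tri([ray(S,(246.5,272.8)),ray(D,(350.3,156.5))])
print(r,m,r[0]-m[0]-[0,0,.0225])
E
```

```text
(array([ 0.6154, -0.1328,  0.1319]), [np.float64(0.0017671976030979148), np.float64(0.0017671976030979963)]) (array([ 0.6644, -0.1335,  0.109 ]), [np.float64(0.0004329192570748977), np.float64(0.00043291925707499495)]) [-0.049   0.0006  0.0004]
```

The cup centre is 49 mm out from the mouth, on its axis and level with it. Handing in.

```bash
python3 -c "
from plant import robot
print(robot.close_job())"
```

```text
the job is handed in; nothing more can be done
None
```

The job is handed in: the tongs hold the cup upright 49 mm straight out from the nozzle mouth and level with it. I gripped them near the hinge rather than on the pads, because the weakest grip there shut the jaws.

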